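Clamp a flanged tube onto the vacuum port

ROBOT

A 7-joint arm with a two-finger parallel gripper is mounted at the origin on a cart in front of the work surface, level with it; the furniture and walls round the work are solid. World frame = base frame: x ahead of the robot, y to its left, z up, the work surface at z = 0. Lengths are in m, angles in rad, forces in N, time in s.
With the tool pointing down it reaches from about 0.4 to 0.9 m from the base axis. Payload 5.5 kg.
Tool frame: the origin (TCP) lies at the very end of the fingers, on their centre line; the grasp point (between the pads) lies 19 mm behind it; z points along the fingers, y is the line along which they close (so a half turn about z gives the same grasp; the last joint's range is limited). The gripper opens to 92 mm and grips with 3 to 60 N. Pads are 19 mm wide; open, the fingers measure 130 mm over their backs; the gripper's body (75 mm by 190 mm) begins 47 mm behind the grasp point.
Start: joints at [-0.845, 0.501, -0.427, 1.55, 0.221, 1.138, -0.21], TCP at [0.29, 0.582, 0.227] pointing down, gripper open.
Joint ranges: [-2.88, 2.88], [-0.31, 2.03], [-1.54, 1.56], [0.2, 2.42], [-1.41, 4.55], [0.19, 2.02], [-2.57, 2.57]. Speed limits (rad/s): [2.57, 2.57, 3.14, 3.14, 3.14, 3.14, 3.14].

INTERFACE

Orientations are given as a unit quaternion [w, x, y, z].
In Python, from rig import robot gives the robot as it stands.
- The arm moves only by the tool apply_moves, never from a script. Its argument "motion" is one flat list of numbers, 7 for each row, row after row: the shift along the tool's x, y, z in mm, then the turn, a rotation vector about the tool's x, y, z in degrees, then the finger opening in mm, from 0 to 91.8. In form: [dx, dy, dz, rx, ry, rz, grip, dx, dy, dz, rx, ry, rz, grip, ...]. A call has 1 to 12 rows; each row is the pose to reach, as a shift and turn from the pose commanded when the call began, along the tool's axes at that moment; what a row does not reach only later rows make up. A row lasts 1/8 s, in which the tool goes at most 62.5 mm and 10.7 degrees, less where a joint would pass 70% of its speed; a pose out of reach is approached as far as the arm can. A call with a gripper value outside its range is refused whole. The fingers move at their own pace and stop on an object; "squeeze" is the grip in N (left out, the last holds). Time passes only in rows, so rows that repeat a pose let the fingers close. It gives the time, the measured TCP pose, the force, the opening and the grip force at its end, in the units of the state.
- robot.state(): the state, without advancing time (a new reading comes with each control period).
- robot.snapshot(name): name is "scene" or "top" or "wrist"; returns the picture (400x640x3 uint8, red, green, blue); there is no depth.
- robot.camera_model(name): a dict with "camera_matrix" (3x3 intrinsics, pixels), "R" (3x3) and "t" (3): a world point X has camera coordinates R X + t; the wrist camera has in their place "mount" (4x4, takes a point from camera to tool coordinates, whose origin is the TCP and whose axes are the flange's). Camera axes: x right, y down, z forward; pixel columns grow to the right and rows downward; lengths in m; the calibration is good to about 2 mm. The wrist camera is an equidistant fisheye: a pixel r from the principal point sees the ray r / f radians off the axis. A picture is of the moment at which its call begins: read the wrist's pose just before it. camera_model takes no time and is no camera call.
- robot.hand_in(): hands the job in; it is judged then, once.
Trained networks look in the newest picture that a camera, given by its name, has taken for a name from the list of things; names that differ only in an ending like _2 or _b are one class to them, and where a whole thing is asked for, a point or a joint stands for the part that bears it (a point fixed in the world has none). Each returns a list of dicts, best first, with "p" (0 to 1); they miss things now and then, are a little off and sometimes report something else, mostly with a low value. They report only what shows in the picture. A call takes as long as a camera call. They do not tell look-alikes from the thing itself.
- robot.look_for(camera, thing): "at" ([column, row] in pixels, amid what is visible of it).
- robot.cut_out(camera, thing): "region" (400x640 bool, what is visible of it) and "at" ([column, row] in pixels, amid what is visible of it).
The state is a dict: "clock": time; "joint_positions": joint angles; "qvel": joint speeds; "effort": joint torques, N m; "eef_pos": TCP position; "tool_rot": TCP orientation; "wrist_force": force on the tool from outside, world axes, zero at the start; "ft_torque": the same for the moment, N m; "grip_width": finger opening in m; "gripper_force": force on a finger pad.
Only numpy, scipy, OpenCV 4.12 (cv2) and the standard library are available. Lean on these libraries where they do the work, as an engineer would, in place of code of your own. Each camera call takes 0.05 s, during which the arm holds its last target. There are 200 camera calls.

TASK

Fit the steel tube with the wide flange to the bench port: set it upright, flange down, on the port's own flange, home inside the fixed half of the clamp ring. Swing the hinged half of the ring shut around both flanges and swing the bolt fully into the slot to latch it. Let go of everything, and leave the tube with the narrow flange and the other things on the bench where they are.

Things in the scene. Friction and masses are not known exactly. Their poses are not given: they have to be found in the camera images.
- wide_tube: loose upright steel tube with the wide flange at its foot (the one to fit), 0.3 kg. Flange 64 mm across and 8 mm thick, above it a plain tube 36 mm across; 78 mm tall in all. Origin: centre of the underside, z up along the tube.
- narrow_tube: like wide_tube (tube 36 mm across, 78 mm tall), but its flange is only 46 mm across and does not fit the clamp: leave it. Origin: centre of the underside.
- port_stand: fixed port on a grey round foot (116 mm across, 8 mm thick); origin on the bench at the port's axis, z up. Its steel flange, 64 mm across and 8 mm thick, has its flat top 38 mm above the bench. The clamp ring round it: fixed half on the stand's +x side, hinged half on its -x side when shut. Hinge of that half at x 0, y -46 mm, pivot of the bolt at x +16, y +56 mm, both vertical.
- port_seat (a point): centre of the top of the port flange, on the port's axis, 38 mm above the bench; the seated tube's origin comes here.
- jaw (a joint): angle of the hinged half of the ring: 0 shut, 1.35 to 1.7 rad at the start, at most 2.0; opening turns it counterclockwise seen from above. It stays where it is left (1 N at the post moves it). It shuts only if the flange lies flat on the port flange and the bolt is out of the way; it pushes a flange that is some mm off towards the centre.
- jaw_post (a point): grip point, 86 mm above the bench, on the hinged half's upright round steel post (12 mm across, 46 to 102 mm above the bench, black 15 mm button on top to 106 mm). 74 mm from the hinge; with the ring shut it lies at the stand's x -58, y 0 mm.
- jaw_hinge (a point): point on the vertical hinge axis of the hinged half, at the height of jaw_post.
- bolt (a joint): angle of the swing bolt: 0 latched (bolt along the stand's -x in the slot of the shut half's lug, its block-shaped head behind the lug), 1.2 to 1.8 rad at the start, at most 2.0; opening turns it clockwise seen from above. It stays where it is left (1 N at the post moves it). Its head passes the lug only when the hinged half is nearly shut (0.08 rad).
- bolt_post (a point): grip point, 86 mm above the bench, on the bolt's upright round steel post (12 mm across, 45 to 102 mm above the bench, black 15 mm button on top to 106 mm). 50 mm from the pivot; latched it lies at the stand's x -34, y +56 mm.
- bolt_hinge (a point): point on the vertical pivot axis of the bolt, at the height of bolt_post.
- bottle_2: bystander: small brown reagent bottle, 47 mm across, 80 mm tall; origin at the centre of its underside.
- tissue: bystander: roll of lab tissue standing on end, 65 mm across, 123 mm tall; origin at the centre of its underside.
- marker: bystander: marker pen lying down, 136 mm long; origin at its middle, on its underside.
- wrench: bystander: small flat wrench, 115 mm long, 5 mm thick; origin at its middle, on its underside.
- fixed_half (a point): centre of the fixed half's upper lip, stand's x +30, y 0, 55 mm above the bench. Ring: aluminium channel, 86 mm across, 24 to 55 mm above the bench; inside 70 mm across the wall, 50 across the lips; lip underside 49 mm above the bench, 3 mm over a seated flange. Set the wide flange on the port flange at least 22 mm off the axis towards the stand's -x, then slide it along +x under the lip.
- pc_tower: fixed tall black computer case on the right of the bench: fills x 0.39 to 0.81, y -0.48 to -0.31, up to 0.38 m high. The arm starts beside its front and must go round it. (Also fixed: a keyboard at x 0.46 to 0.60, y -0.04 to 0.40, 17 mm high, and a monitor at x 0.79 and beyond, y -0.07 to 0.43.)
Mind the look-alikes: they are no part of the job. What is shaped like the wide_tube but pink or purple is not meant.

How it is judged:
By the outcome, as a careful person would: the job done as asked, in the order asked, and still so for the second after the job is handed in, with the robot touching nothing.
It also fails if it takes over 69 s, if anything falls off the work surface, if the arm or the gripper's body presses on something with over 40 N, if the wrist force passes 120 N, or if a joint passes its speed limit or range.

## Working session

There is one attempt and no reset: what is moved stays moved. The work goes in short steps, Python scripts to look and compute and a tool call to move; the robot and the scene stay as the last step left them, time stands still between calls to the robot, and variables do not carry over. Pictures are saved under pics/ and viewed, at most 10 in all, crops included, and the job is handed in when it is done.

Besides the shell and the picture viewer there is one more tool, called as name(argument=value, ...) on one line, values as JSON. apply_moves: Moves the arm, as the interface text tells. Its arguments: {"type":"object","properties":{"motion":{"type":"array","items":{"type":"number"}},"squeeze":{"type":"number"}},"required":["motion"]}

```bash
ls; mkdir -p pics
python3 - <<'E'
from rig import robot
import cv2,numpy as np
s=robot.state();print({k:np.round(v,3).tolist() for k,v in s.items()})
for c in ["scene","top"]:
    im=robot.snapshot(c);cv2.imwrite(f"pics/{c}0.png",im[:,:,::-1])
    m=robot.camera_model(c);print(c,m)
    for t in ["wide_tube","narrow_tube","port_stand","jaw_post","bolt_post","jaw_hinge","bolt_hinge","fixed_half","port_seat","bottle_2","tissue","marker","wrench"]:
        print(c,t,[(np.round(d["at"],1).tolist(),round(float(d["p"]),2)) for d in robot.look_for(c,t)[:4]])
print(robot.camera_model("wrist"))
E
```

```text
pics
{'clock': 0.0, 'joint_positions': [-0.845, 0.502, -0.427, 1.551, 0.221, 1.138, -0.21], 'qvel': [-0.001, 0.002, -0.0, 0.001, 0.0, -0.0, -0.001], 'effort': [0.001, -56.66, -5.816, -27.912, -0.069, 0.031, 0.0], 'eef_pos': [0.29, 0.581, 0.226], 'tool_rot': [-0.0, 0.229, 0.973, -0.001], 'wrist_force': [1.426, 0.42, 0.679], 'ft_torque': [-0.05, -0.036, 0.032], 'gripper_force': 0.0, 'grip_width': 0.091}
scene {'camera_matrix': array([[435.58483957,   0.        , 319.16175985],
       [  0.        , 435.58483957, 199.77666038],
       [  0.        ,   0.        ,   1.        ]]), 'R': array([[-0.65438839, -0.75583919,  0.02197634],
       [-0.43642682,  0.35379546, -0.82726079],
       [ 0.61750099, -0.55094092, -0.56138813]]), 't': array([0.42008019, 0.29578019, 1.24518918])}
scene wide_tube [([302.5, 263.8], 0.84), ([201.5, 235.1], 0.75), ([380.6, 218.5], 0.52)]
scene narrow_tube [([322.0, 244.4], 0.79), ([377.1, 195.7], 0.37)]
scene port_stand [([355.5, 194.4], 0.73), ([335.1, 176.3], 0.21)]
scene jaw_post [([377.7, 198.0], 0.79)]
scene bolt_post [([339.3, 177.9], 0.6), ([244.0, 207.
[... 1205 characters left out ...]
t [([382.1, 187.8], 0.96)]
top bottle_2 []
top tissue [([264.6, 166.2], 0.67)]
top marker []
top wrench [([374.9, 167.2], 0.66), ([409.4, 231.9], 0.46), ([283.7, 233.8], 0.19)]
{'camera_matrix': array([[309.70691629,   0.        , 323.95425556],
       [  0.        , 309.70691629, 205.10160577],
       [  0.        ,   0.        ,   1.        ]]), 'mount': array([[-8.01942824e-04, -9.65077323e-01, -2.61963961e-01,
         7.08451697e-02],
       [ 9.99999678e-01, -7.70650471e-04, -2.22188090e-04,
         2.45698905e-04],
       [ 1.25460370e-05, -2.61964055e-01,  9.65077631e-01,
        -1.57678979e-01],
       [ 0.00000000e+00,  0.00000000e+00,  0.00000000e+00,
         1.00000000e+00]])}
```

Run:
```python
import cv2
a=cv2.imread("pics/scene0.png")[110:330,160:450];b=cv2.imread("pics/top0.png")[120:280,180:440]
cv2.imwrite("pics/sc.png",cv2.resize(a,None,fx=2.7,fy=2.7,interpolation=cv2.INTER_CUBIC))
cv2.imwrite("pics/tc.png",cv2.resize(b,None,fx=3,fy=3,interpolation=cv2.INTER_CUBIC))
```

```text
(no output)
```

View pics/sc.png

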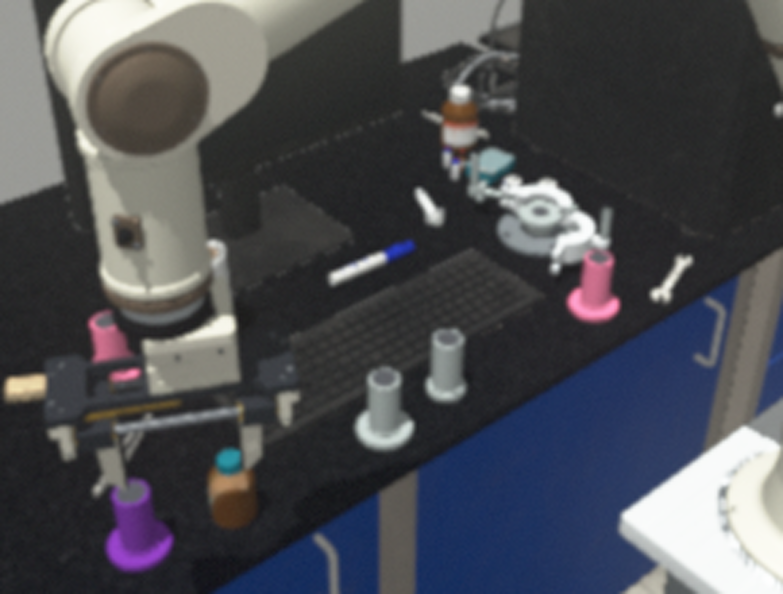

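View pics/tc.png

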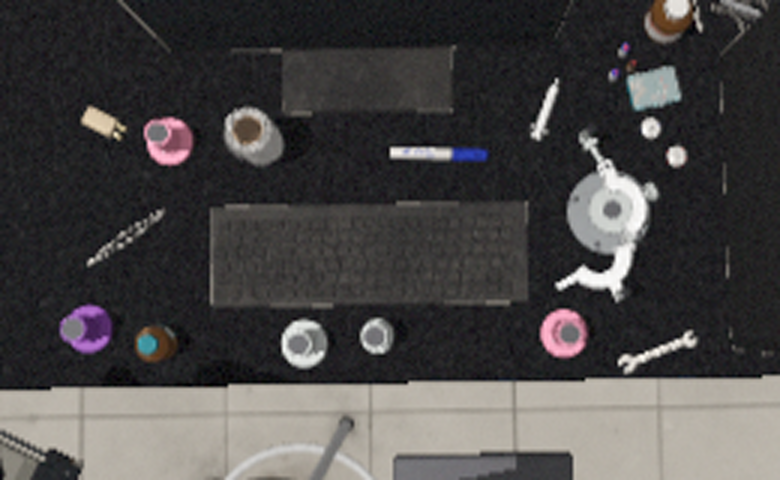

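The scene shows the steel wide tube at about scene px (302,264) and top px (281,234). The narrow tube is to its right at top (305,232), the port at top (384,189), and the pink and purple look-alikes stand elsewhere. One pink tube is close to the open jaw. I'll turn these pixels into positions.

```bash
cat > h.py <<'E'
from rig import robot
import numpy as np,cv2
from scipy.spatial.transform import Rotation as Ro
def q2r(q): return Ro.from_quat([q[1],q[2],q[3],q[0]])
def ray(cam,px,s=None):
    m=robot.camera_model(cam);K=m["camera_matrix"]
    v=np.array([(px[0]-K[0,2])/K[0,0],(px[1]-K[1,2])/K[1,1]])
    if cam=="wrist":
        r=np.hypot(*v);d=np.array([*(v/r*np.sin(r)),np.cos(r)]) if r>0 else np.array([0,0,1.])
        R=q2r(s["tool_rot"]).as_matrix();M=m["mount"]
        return R@M[:3,3]+s["eef_pos"],R@M[:3,:3]@d
    return -m["R"].T@m["t"],m["R"].T@np.array([*v,1])
def onz(cam,px,z,s=None):
    o,d=ray(cam,px,s);return o+d*(z-o[2])/d[2]
def proj(cam,X,s=None):
    m=robot.camera_model(cam);K=m["camera_matrix"]
    if cam=="wrist":
        R=q2r(s["tool_rot"]).as_matrix();M=m["mount"]
        c=M[:3,:3].T@(R.T@(np.array(X)-s["eef_pos"])-M[:3,3])
        th=np.arctan2(np.hypot(c[0],c[1]),c[2]);u=c[:2]/np.hypot(c[0],c[1])*th
    else:
        c=m["R"]@X+m["t"];u=c[:2]/c[2]
    return u*K[0,0]+K[:2,2]
def totool(X,s):  # world displacement -> tool mm
    return q2r(s["tool_rot"]).as_matrix().T@(np.array(X)-s["eef_pos"])*1000
E
python3 - <<'E'
from h import *
p=lambda x,y:(x/3+180-1/3,y/3+120-1/3)
for n,x,y,z in [("wide flange",304,344,.008),("wide top",299,344,.078),("narrow fl",377,337,.008),("pinkfl",563,333,.008),("pinktop",569,334,.078),("port",612,209,.038),("foot",606,211,.008),("bottle",147,344,.08),("bolt tip",588,135,.05),("blob",618,296,.05),("lug",560,286,.04)]:
    print(n,onz("top",p(x,y),z).round(3))
E
```

```text
wide flange [0.407 0.272 0.008]
wide top [0.408 0.271 0.078]
narrow fl [0.415 0.171 0.008]
pinkfl [ 0.416 -0.086  0.008]
pinktop [ 0.415 -0.086  0.078]
port [ 0.584 -0.154  0.038]
foot [ 0.584 -0.15   0.008]
bottle [0.411 0.471 0.08 ]
bolt tip [ 0.685 -0.122  0.05 ]
blob [ 0.465 -0.157  0.05 ]
lug [ 0.48 -0.08  0.04]
```

apply_moves(motion=[-40,-37,0,0,0,-8,60,-80,-74,0,0,0,-16,60,-121,-112,5,0,0,-26,60,-161,-149,10,0,0,-26,60,-202,-186,20,0,0,-26,60,-242,-224,26,0,0,-26,60,-242,-224,26,0,0,-26,60])

```text
clock: 2.28
eef_pos: [0.4085, 0.2678, 0.2001]
tool_rot: [-0.0, 0.009, 1.0, -0.002]
wrist_force: [-0.5, 0.9, 0.6]
grip_width: 0.0601
gripper_force: 0.0
```

Run:
```python
from h import *
s=robot.state();print(s["clock"],s["eef_pos"],s["tool_rot"])
im=robot.snapshot("wrist");cv2.imwrite("pics/w1.png",im[:,:,::-1])
for t in ["wide_tube","narrow_tube"]:
    for d in robot.cut_out("wrist",t)[:3]:
        g=d["region"];ys,xs=np.nonzero(g);print(t,round(d["p"],2),np.round(d["at"]),xs.min(),xs.max(),ys.min(),ys.max(),im[g].mean(0).round(),onz("wrist",d["at"],.03,s).round(3))
for z in (.008,.078):print(proj("wrist",[.4075,.2715,z],s))
```

```text
2.275 [0.40849858 0.26776413 0.20011434] [-1.31624281e-04  8.70690409e-03  9.99960876e-01 -1.55553143e-03]
wide_tube 0.75 [546. 206.] 523 581 179 230 [118.  71. 142.] [0.433 0.562 0.03 ]
wide_tube 0.71 [327. 185.] 301 355 156 217 [150. 152. 151.] [0.404 0.271 0.03 ]
wide_tube 0.59 [ 76. 203.] 45 101 176 223 [219. 153. 177.] [ 0.418 -0.084  0.03 ]
narrow_tube 0.72 [238. 199.] 209 263 174 226 [109. 111. 109.] [0.418 0.172 0.03 ]
[327.37817624 183.90200737]
[327.95091392 198.57724568]
```

View pics/w1.png

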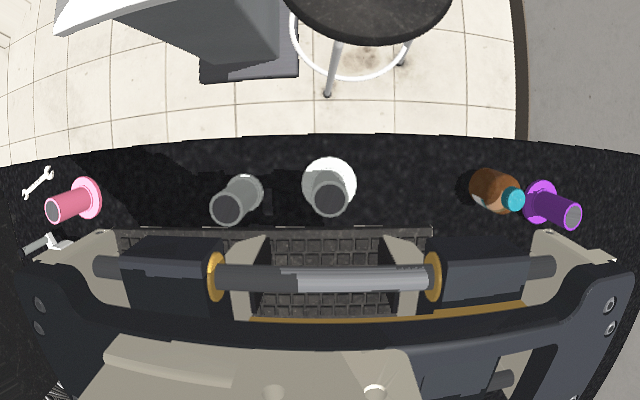

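The steel wide tube is under the gripper, with its top at (330,199) and flange at (328,184). That matches the estimate of (0.407, 0.272). I'll grasp it.

apply_moves(motion=[1.5,4,50,0,0,0,60,1.5,4,100,0,0,0,60,1.5,4,140,0,0,0,60,1.5,4,170,0,0,0,60,1.5,4,170,0,0,0,60,1.5,4,170,0,0,0,30,1.5,4,170,0,0,0,30,1.5,4,170,0,0,0,30,1.5,4,170,0,0,0,30], squeeze=30)

```text
clock: 3.55
eef_pos: [0.406, 0.2763, 0.0318]
tool_rot: [0.001, 0.005, 1.0, -0.0]
wrist_force: [-0.0, -5.1, 6.9]
grip_width: 0.0356
gripper_force: 30.0
```

apply_moves(motion=[0,0,-50,0,0,0,30,0,0,-110,0,0,0,30,-28,-37,-165,0,0,0,30,-64,-83,-190,0,0,0,30,-100,-130,-218,0,0,0,30,-136,-176,-218,0,0,0,30,-172,-223,-218,0,0,0,30,-208,-270,-218,0,0,0,30,-244,-316,-218,0,0,0,30,-257,-333,-218,0,0,0,30,-257,-333,-218,0,0,0,30])

```text
clock: 4.92
eef_pos: [0.6594, -0.0606, 0.2478]
tool_rot: [-0.0, 0.006, 1.0, -0.0]
wrist_force: [-0.1, 0.5, -3.0]
grip_width: 0.0354
gripper_force: 30.0
```

Run:
```python
from h import *
import pickle
s=robot.state();print(s["clock"],s["eef_pos"],s["tool_rot"],s["wrist_force"])
im=robot.snapshot("wrist");cv2.imwrite("pics/w2.png",im[:,:,::-1]);pickle.dump(s,open("s2.pkl","wb"))
for t,z in [("port_seat",.038),("jaw_post",.086),("bolt_post",.086),("jaw_hinge",.086),("bolt_hinge",.086),("fixed_half",.055)]:
    print(t,[(np.round(d["at"],1).tolist(),round(d["p"],2),onz("wrist",d["at"],z,s).round(3)[:2].tolist()) for d in robot.look_for("wrist",t)[:3]])
c=im[60:330,20:330][:,:,::-1]
cv2.imwrite("pics/w2c.png",cv2.resize(c,None,fx=2.2,fy=2.2,interpolation=cv2.INTER_CUBIC))
```

```text
4.925 [ 0.65938121 -0.06061144  0.2477696 ] [-4.01145865e-04  6.44347735e-03  9.99979157e-01 -7.76689360e-05] [-0.09227286  0.46050047 -2.99579672]
port_seat [([252.1, 110.5], 0.88, [0.57, -0.145])]
jaw_post [([246.2, 44.9], 0.89, [0.502, -0.139])]
bolt_post [([273.4, 201.1], 0.59, [0.67, -0.115])]
jaw_hinge [([246.6, 49.4], 0.85, [0.507, -0.139])]
bolt_hinge [([271.4, 201.1], 0.66, [0.67, -0.117]), ([324.7, 238.9], 0.61, [0.714, -0.06])]
fixed_half [([252.0, 114.3], 0.69, [0.576, -0.141])]
```

View pics/w2c.png

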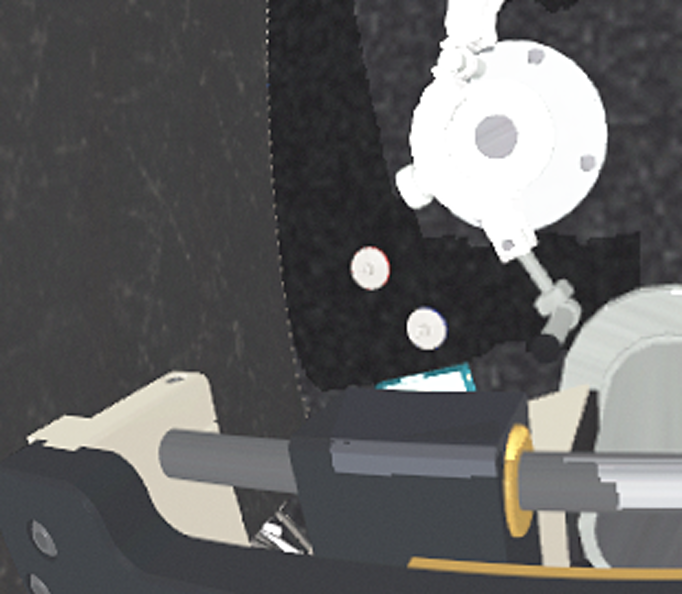

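The wrist view, in full-image px, shows the port bore at about (245.5,121.8), the jaw hinge pin at (230,89.5), the bolt pivot pin at (251,170.5) and the bolt post's button at (266.8,216.8). I'll fit the stand pose from those.

Run:
```python
from h import *
import pickle
s=pickle.load(open("s2.pkl","rb"))
p=lambda x,y:(x/2.2+20-.3,y/2.2+60-.3)
im=cv2.imread("pics/w2.png")
for n,x,y,z in [("port",496,136,.038),("jhinge",462,65,.055),("bhinge",508,243,.055),("bbutton",543,345,.106),("foothole",536,56,.008),("foothole",587,162,.008)]:
    print(n,onz("wrist",p(x,y),z,s).round(4))
# flange / bore ellipse: bore dark pixels
g=im[:,:,0].astype(int);y0,x0=122,245
m=((g[y0-14:y0+15,x0-14:x0+15]<185)).astype(np.uint8);k=cv2.connectedComponentsWithStats(m);print(k[2],k[3]+[x0-14,y0-14])
# stand pose from fit: pose (x,y,th) minimizing pixel residuals
from scipy.optimize import least_squares
pts=[((0,0,.038),p(496,136)),((0,-.046,.055),p(462,65)),((.016,.056,.055),p(508,243))]
f=lambda v:np.concatenate([proj("wrist",[v[0]+np.cos(v[2])*a[0]-np.sin(v[2])*a[1],v[1]+np.sin(v[2])*a[0]+np.cos(v[2])*a[1],a[2]],s)-u for a,u in pts])
r=least_squares(f,[.584,-.154,-1.57]);print(r.x,r.fun.round(1))
```

```text
port [ 0.5833 -0.1536  0.038 ]
jhinge [ 0.5446 -0.1668  0.055 ]
bhinge [ 0.6404 -0.1454  0.055 ]
bbutton [ 0.6812 -0.1194  0.106 ]
foothole [ 0.5367 -0.136   0.008 ]
foothole [ 0.6007 -0.1073  0.008 ]
[[  0   0  29  29 839]
 [ 23  16   1   1   1]
 [ 21  20   1   1   1]] [[244.98092968 121.99046484]
 [254.         124.        ]
 [252.         128.        ]]
[ 0.58431278 -0.15159485 -1.18929297] [ 1.6  0.7 -1.6 -2.3 -0.1  1.6]
```

Run:
```python
from h import *
import pickle
s=pickle.load(open("s2.pkl","rb"));s=dict(s)
im=cv2.imread("pics/w2.png");R=q2r(s["tool_rot"]).as_matrix()
c=im[170:300,260:400].copy();c=cv2.resize(c,None,fx=4,fy=4,interpolation=cv2.INTER_CUBIC)
for ox,col in ((0,(0,0,255)),):
  for rad,z in ((.032,.0318-.008),(.018,.0318-.078)):
    for a in np.linspace(0,2*np.pi,60):
        X=R@np.array([ox+rad*np.cos(a),rad*np.sin(a),z])+s["eef_pos"];u=(proj("wrist",X,s)-[260,170]+.5)*4
        cv2.circle(c,(int(u[0]),int(u[1])),1,col,-1)
cv2.imwrite("pics/w2t.png",c)
```

```text
(no output)
```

View pics/w2t.png

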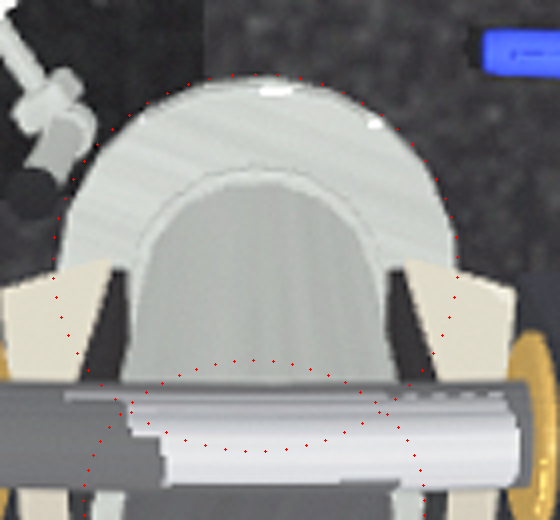

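The held tube sits within about 1 mm of the predicted circles, so it is centred and upright. Next I'll move above the port, offset toward the stand's -x.

apply_moves(motion=[40,-32,0,0,0,0,30,85,-69,0,0,0,0,30,85,-69,40,0,0,0,30,85,-69,80,0,0,0,30,85,-69,120,0,0,0,30,85,-69,145,0,0,0,30,85,-69,155,0,0,0,30,85,-69,155,0,0,0,30])

```text
clock: 6.28
eef_pos: [0.5736, -0.1259, 0.0938]
tool_rot: [-0.0, 0.004, 1.0, 0.0]
wrist_force: [0.0, 0.4, -2.7]
grip_width: 0.0355
gripper_force: 30.0
```

Run:
```python
from h import *
s=robot.state();print(s["clock"],s["eef_pos"],s["tool_rot"],s["wrist_force"])
a=robot.snapshot("wrist")[90:310,180:480,::-1];b=robot.snapshot("scene")[130:250,290:430,::-1]
im=np.zeros((600,800,3),np.uint8);a=cv2.resize(a,(400,293),interpolation=cv2.INTER_CUBIC)
im[:293,:400]=a;b=cv2.resize(b,(700,600),interpolation=cv2.INTER_CUBIC);cv2.imwrite("pics/b3.png",b);im[:300,400:]=cv2.resize(b,(400,300))
im[293:]=0;cv2.imwrite("pics/c3.png",im[:300])
d=im[:300];cv2.imwrite("pics/c3.png",d)
```

```text
6.275 [ 0.57364924 -0.125942    0.09378032] [-1.57408026e-04  4.15888401e-03  9.99991334e-01  9.92611470e-05] [ 0.00429781  0.41986236 -2.70599951]
```

View pics/c3.png

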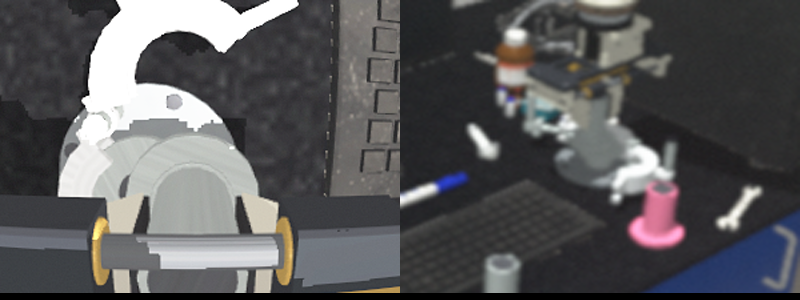

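Run:
```python
from h import *
s=robot.state()
p=lambda x,y:(x*.75+180-.3,y*.75+90-.3)
for z in (.04,.05,.055,.06):print(z,onz("wrist",p(96,127),z,s).round(4))
P=np.array([onz("wrist",p(x,y),.008,s)[:2] for x,y in [(60,170),(70,135),(125,88),(150,83),(195,92),(222,110),(236,130),(243,150)]])
A=np.c_[2*P,np.ones(len(P))];c=np.linalg.lstsq(A,(P**2).sum(1),rcond=None)[0];print("foot",c[:2],np.sqrt(c[2]+c[:2]@c[:2]))
from scipy.optimize import least_squares
print(least_squares(lambda v:np.hypot(*(P-v).T)-.058,[.584,-.153]).x,P.round(3).tolist())
for h in [(168,172,102),(172,165,102)]: print(onz("wrist",p(h[1],h[2]),.008,s))
```

```text
0.04 [ 0.5465 -0.1772  0.04  ]
0.05 [ 0.5445 -0.1748  0.05  ]
0.055 [ 0.5435 -0.1735  0.055 ]
0.06 [ 0.5425 -0.1723  0.06  ]
foot [ 0.58674172 -0.15074748] 0.05991811163157533
[ 0.58426424 -0.15085821] [[0.581, -0.211], [0.558, -0.202], [0.529, -0.166], [0.527, -0.151], [0.533, -0.124], [0.544, -0.108], [0.556, -0.099], [0.568, -0.095]]
[ 0.5384463  -0.13777391  0.008     ]
[ 0.53838613 -0.14196404  0.008     ]
```

Offset is 28 mm toward the stand's -x, on its axis. I'll lower it now.

apply_moves(motion=[0,0,10,0,0,0,30,0,0,18,0,0,0,30,0,0,22,0,0,0,30,0,0,25,0,0,0,30,0,0,25,0,0,0,30])

```text
clock: 7.0
eef_pos: [0.5733, -0.1263, 0.0699]
tool_rot: [-0.0, 0.005, 1.0, -0.0]
wrist_force: [-5.7, 0.7, 8.8]
grip_width: 0.0356
gripper_force: 30.0
```

apply_moves(motion=[-2,-4,-1,0,0,0,30,-4,-9,-1,0,0,0,30,-6,-14,-1,0,0,0,30,-8,-18,-1,0,0,0,30,-9.5,-22,-1,0,0,0,30,-11,-25.5,-1,0,0,0,30,-11,-25.5,-1,0,0,0,30])

```text
clock: 7.88
eef_pos: [0.5844, -0.1514, 0.0699]
tool_rot: [-0.0, 0.004, 1.0, 0.0]
wrist_force: [-3.3, 5.5, 6.0]
grip_width: 0.0355
gripper_force: 30.0
```

apply_moves(motion=[-1,-2,0,0,0,0,30,-1.5,-4,0,0,0,0,30,-1.5,-4,0,0,0,0,30])

```text
clock: 8.25
eef_pos: [0.5847, -0.1525, 0.07]
tool_rot: [-0.002, 0.003, 1.0, 0.002]
wrist_force: [-6.0, 10.1, 10.3]
grip_width: 0.0355
gripper_force: 30.0
```

apply_moves(motion=[0.5,2,0,0,0,0,30,0.5,2,0,0,0,0,60,0.5,2,0,0,0,0,60,0.5,2,0,0,0,0,60,0.5,2,-30,0,0,0,60,0.5,2,-80,0,0,0,60,0.5,2,-130,0,0,0,60,0.5,2,-150,0,0,0,60,0.5,2,-150,0,0,0,60])

```text
clock: 9.38
eef_pos: [0.5868, -0.1549, 0.2217]
tool_rot: [0.002, 0.005, 1.0, -0.001]
wrist_force: [-0.4, 0.6, 0.1]
grip_width: 0.0597
gripper_force: 0.0
```

Run:
```python
from h import *
import pickle
s=robot.state();print(s["clock"],s["eef_pos"],s["tool_rot"],s["wrist_force"]);pickle.dump(s,open("s4.pkl","wb"))
im=robot.snapshot("wrist");cv2.imwrite("pics/w4.png",im[:,:,::-1])
for t,z in [("wide_tube",.116),("jaw_post",.086),("bolt_post",.086)]:
    print(t,[(np.round(d["at"],1).tolist(),round(d["p"],2),onz("wrist",d["at"],z,s).round(3)[:2].tolist()) for d in robot.look_for("wrist",t)[:3]])
cv2.imwrite("pics/w4c.png",cv2.resize(im[40:250,180:460,::-1],None,fx=2.8,fy=2.8,interpolation=cv2.INTER_CUBIC))
```

```text
9.375 [ 0.58676989 -0.15486008  0.22172769] [ 2.13500763e-03  4.85405168e-03  9.99985635e-01 -7.80749911e-04] [-0.37016208  0.57986587  0.14784964]
wide_tube [([329.3, 187.0], 0.89, [0.572, -0.15]), ([381.2, 38.6], 0.82, [0.442, -0.105]), ([632.5, 232.0], 0.53, [0.632, 0.284])]
jaw_post [([326.7, 100.0], 0.61, [0.495, -0.151])]
bolt_post [([350.4, 254.9], 0.79, [0.65, -0.128])]
```

View pics/w4c.png

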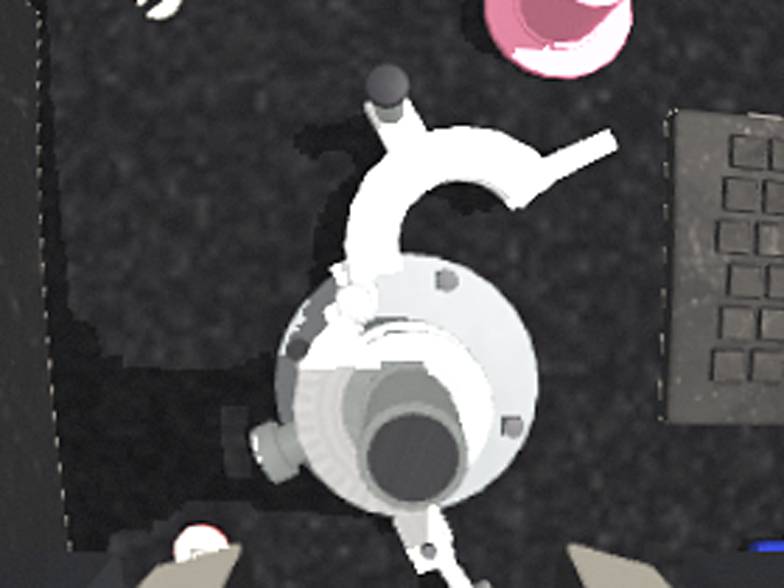

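The tube stands on the port, with its top at crop (414,455). The jaw post's button is at (388,86), the hinge pin at (355,301), the bolt pivot at (428,550) and the foot holes at (447,280), (511,427) and (297,350).

Run:
```python
from h import *
import pickle
from scipy.optimize import least_squares
s=pickle.load(open("s4.pkl","rb"))
p=lambda x,y:np.array((x/2.8+180-.3,y/2.8+40-.3))
P={}
for n,x,y,z in [("jbtn",388,86,.106),("jh",355,301,.055),("bh",428,550,.05),("h1",447,280,.008),("h2",511,427,.008),("h3",297,350,.008),("tube",414,455,.116)]:
    P[n]=onz("wrist",p(x,y),z,s);print(n,P[n].round(4))
print("holes mid",(P["h2"]+P["h3"])[:2]/2)
E_=np.array([onz("wrist",p(x,y),.008,s)[:2] for x,y in [(276,385),(539,385),(405,253),(313,290),(500,292),(535,350),(450,509),(505,470)]])
print("foot",least_squares(lambda v:np.hypot(*(E_-v).T)-.058,[.584,-.153]).x)
c=P["jbtn"]-P["jh"];print("post-hinge",np.hypot(*c[:2]),np.degrees(np.arctan2(c[1],c[0])))
```

```text
jbtn [ 0.4697 -0.1584  0.106 ]
jh [ 0.5419 -0.1725  0.055 ]
bh [ 0.643  -0.1455  0.05  ]
h1 [ 0.5371 -0.1359  0.008 ]
h2 [ 0.6018 -0.1077  0.008 ]
h3 [ 0.5666 -0.2009  0.008 ]
tube [ 0.5854 -0.1515  0.116 ]
holes mid [ 0.58417022 -0.15430915]
foot [ 0.5837409  -0.15347352]
post-hinge 0.07357464779028743 168.8936442319056
```

Everything fits: stand centre (0.584, -0.154), yaw -66.2°, jaw open 1.63 rad, tube seated about 2 mm off centre. Next is the jaw post.

apply_moves(motion=[50,-2,0,0,0,0,50,100,-4,0,0,0,0,50,117,-5,20,0,0,5,50,117,-5,70,0,0,10,50,117,-5,115,0,0,10,50,117,-5,143,0,0,10,50,117,-5,143,0,0,10,50,117,-5,143,0,0,10,18,117,-5,143,0,0,10,18,117,-5,143,0,0,10,18], squeeze=5)

```text
clock: 10.82
eef_pos: [0.4692, -0.1582, 0.0778]
tool_rot: [0.001, 0.092, 0.996, -0.0]
wrist_force: [0.4, -0.6, 0.6]
grip_width: 0.0248
gripper_force: 0.0
```

Run:
```python
from h import *
s=robot.state();print(s["clock"],s["eef_pos"],s["tool_rot"],s["joint_positions"],s["wrist_force"])
R=q2r(s["tool_rot"]);H=np.array([.5419,-.1725])
yaw0=np.degrees(np.arctan2(*R.as_matrix()[[1,0],1]));print("tool y angle",yaw0)
for a in np.arange(160,74,-8).tolist()+[75.4,74,72]:
    t=H+.074*np.array([np.cos(np.radians(a)),np.sin(np.radians(a))])
    print(a,totool([*t,s["eef_pos"][2]],s).round(1), "rz ideal",round(yaw0-(a-90),1))
```

```text
10.825 [ 0.46918134 -0.15824278  0.07779832] [ 1.04274891e-03  9.16786918e-02  9.95788052e-01 -2.93655598e-04] [ 0.44280753  0.41793966 -0.20459671  2.05622892  0.1323502   0.67731233
  1.53938064] [ 0.37330708 -0.60902024  0.61979318]
tool y angle 79.47959305183271
160 [-1.1 11.4 -0. ] rz ideal 9.5
152 [-3.5 21.5 -0. ] rz ideal 17.5
144 [-7.3 31.1  0. ] rz ideal 25.5
136 [-12.4  40.1   0. ] rz ideal 33.5
128 [-18.7  48.3   0. ] rz ideal 41.5
120 [-26.   55.5   0. ] rz ideal 49.5
112 [-34.3  61.7   0. ] rz ideal 57.5
104 [-43.4  66.6   0.1] rz ideal 65.5
96 [-53.1  70.2   0.1] rz ideal 73.5
88 [-63.1  72.4   0.1] rz ideal 81.5
80 [-73.4  73.3   0.1] rz ideal 89.5
75.4 [-79.4  73.1   0.1] rz ideal 94.1
74 [-81.2  72.9   0.1] rz ideal 95.5
72 [-83.7  72.6   0.1] rz ideal 97.5
```

apply_moves(motion=[0,0,0,0,0,0,17,-1,11,0,0,0,8,17,-3.5,21.5,0,0,0,16,17,-7.5,31,0,0,0,24,17,-12.5,40,0,0,0,32,17,-18.5,48,0,0,0,40,17,-26,55.5,0,0,0,48,17,-34,61.5,0,0,0,56,17,-43,66.5,0,0,0,64,17,-53,70,0,0,0,72,17,-58,71.5,0,0,0,76,17])

```text
clock: 12.2
eef_pos: [0.5386, -0.0979, 0.0768]
tool_rot: [-0.0, 0.686, 0.727, -0.0]
wrist_force: [-0.9, 0.5, 0.1]
grip_width: 0.0166
gripper_force: 0.5
```

Run:
```python
from h import *
s=robot.state();print(s["clock"],s["eef_pos"],s["tool_rot"],s["joint_positions"],s["wrist_force"])
R=q2r(s["tool_rot"]);H=np.array([.5419,-.1725])
v=s["eef_pos"][:2]-H;print(np.hypot(*v),np.degrees(np.arctan2(v[1],v[0])))
yaw0=np.degrees(np.arctan2(*R.as_matrix()[[1,0],1]));print("tool y angle",yaw0)
for a in [84,80,78,76,74,72,70]:
    t=H+.074*np.array([np.cos(np.radians(a)),np.sin(np.radians(a))])
    print(a,totool([*t,s["eef_pos"][2]],s).round(1), "rz ideal",round(yaw0-(a-90),1))
im=robot.snapshot("wrist");cv2.imwrite("pics/w5.png",im[:,:,::-1])
```

```text
12.2 [ 0.53856193 -0.0978737   0.07677905] [-1.65016387e-04  6.86210771e-01  7.27402735e-01 -1.05199026e-04] [ 0.05020644  0.48644663  0.10019856  1.93747661 -0.07089683  0.72138294
  0.2504023 ] [-0.85737902  0.51097138  0.08384204]
0.07470092371227884 92.56116227476741
tool y angle 3.3381950004053933
84 [-1.7 11.  -0. ] rz ideal 9.3
80 [-2.7 16.1 -0. ] rz ideal 13.3
78 [-3.3 18.6 -0. ] rz ideal 15.3
76 [-4.1 21.  -0. ] rz ideal 17.3
74 [-4.9 23.5 -0. ] rz ideal 19.3
72 [-5.8 25.9 -0. ] rz ideal 21.3
70 [-6.7 28.3 -0. ] rz ideal 23.3
```

View pics/w5.png

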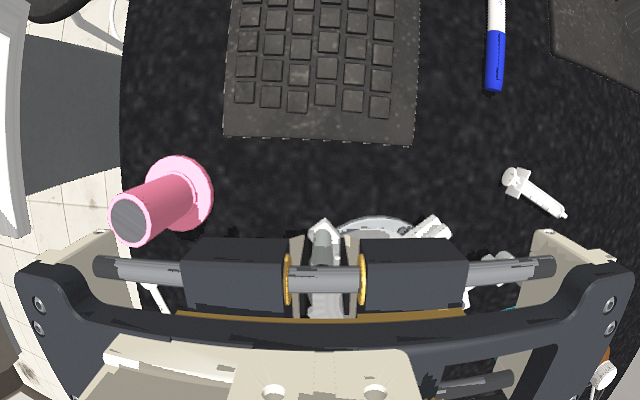

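The post is caged between the fingers at about (323,240) and is following. I'll keep closing.

apply_moves(motion=[-1.5,8,0,0,0,6,17,-2.5,15,0,0,0,12,17,-3.5,20,0,0,0,17,17,-5,23.5,0,0,0,19,17,-5,23.5,0,0,0,19,17])

```text
clock: 12.88
eef_pos: [0.5614, -0.1012, 0.0765]
tool_rot: [-0.001, 0.796, 0.606, -0.0]
wrist_force: [-2.6, 2.3, 0.9]
grip_width: 0.0168
gripper_force: 1.5
```

apply_moves(motion=[0,2,0,0,0,0,17,0,4,0,0,0,0,17,0,4,0,0,0,0,17])

```text
clock: 13.25
eef_pos: [0.5627, -0.1016, 0.0762]
tool_rot: [-0.003, 0.796, 0.606, -0.002]
wrist_force: [-9.6, 4.5, 6.8]
grip_width: 0.0191
gripper_force: 5.0
```

apply_moves(motion=[0,-1,0,0,0,0,8,0,-1,0,0,0,0,8,0,1,0,0,0,0,8,0,2,0,0,0,0,8,0,2,0,0,0,0,8], squeeze=40)

```text
clock: 13.88
eef_pos: [0.5605, -0.1009, 0.0759]
tool_rot: [-0.006, 0.796, 0.606, -0.004]
wrist_force: [-19.6, 6.8, 17.8]
grip_width: 0.0119
gripper_force: 40.0
```

Run:
```python
from h import *
s=robot.state();print(s["clock"],s["eef_pos"],s["tool_rot"],s["wrist_force"],s["grip_width"])
for p in ([.5419,-.1725],):
    v=s["eef_pos"][:2]-p;print(np.hypot(*v),np.degrees(np.arctan2(v[1],v[0])))
```

```text
13.875 [ 0.56045132 -0.10085782  0.07589299] [-0.00619076  0.795503    0.60590229 -0.00436722] [-19.60452561   6.7879905   17.8112633 ] 0.011949111378175628
0.07400508640014217 75.48246784413735
```

The jaw post reads 75.5° against 75.4° expected for shut, so the ring is closed. I'll release and go over the bolt post.

apply_moves(motion=[0,-4,0,0,0,0,12,0,-4.5,0,0,0,0,40,0,-4.5,0,0,0,0,40,0,-4.5,0,0,0,0,40,0,-4.5,-50,0,0,0,40,0,-4,-110,0,0,0,40,4,40,-130,0,0,10,40,8,80,-130,0,0,20,40,13,118,-130,0,0,30,40,13,118,-130,0,0,40,40,13,118,-130,0,0,43,40,13,118,-130,0,0,43,40], squeeze=5)

```text
clock: 15.38
eef_pos: [0.6855, -0.1226, 0.2067]
tool_rot: [0.0, 0.962, 0.272, 0.0]
wrist_force: [-0.9, 0.9, 0.3]
grip_width: 0.0398
gripper_force: 0.0
```

Run:
```python
from h import *
import pickle
s=robot.state();print(s["clock"],s["eef_pos"],s["tool_rot"],s["joint_positions"],s["wrist_force"]);pickle.dump(s,open("s6.pkl","wb"))
im=robot.snapshot("wrist");print(proj("wrist",[.682,-.119,.106],s))
cv2.imwrite("pics/w6.png",im[:,:,::-1])
im2=robot.snapshot("top")
a=cv2.resize(im[90:310,200:440,::-1],(480,440),interpolation=cv2.INTER_CUBIC);b=cv2.resize(im2[150:230,355:415,::-1],(320,427),interpolation=cv2.INTER_CUBIC)
o=np.zeros((440,800,3),np.uint8);o[:,:480]=a;o[:427,480:]=b;cv2.imwrite("pics/c6.png",o)
```

```text
15.375 [ 0.68554519 -0.12255941  0.20668168] [3.12508571e-04 9.62378415e-01 2.71712479e-01 1.35446867e-04] [-0.10409304  0.58721287  0.36467569  1.46134445 -0.21948255  1.1328406
 -0.7226198 ] [-0.91718227  0.90968483  0.32802648]
[318.92616583 206.59727483]
```

View pics/c6.png

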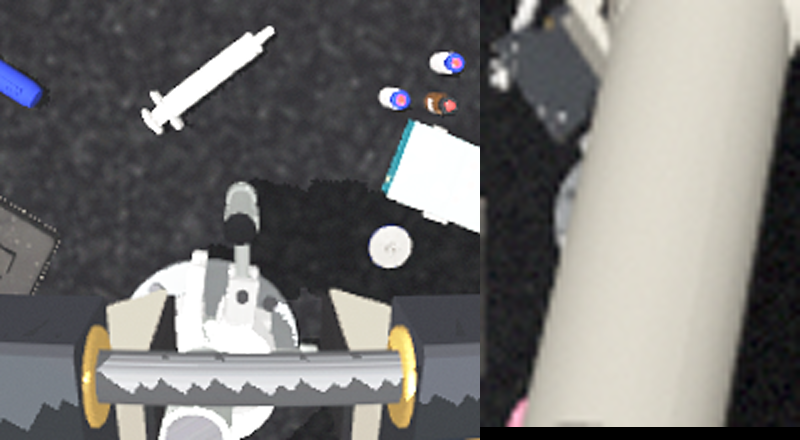

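The bolt post's button is at full px (320,204.5) and its pivot pin at (321,238). The ring half is alongside, shut. Now the numbers for the bolt arc.

Run:
```python
from h import *
s=robot.state();B=onz("wrist",(320-.25,204.3),.106,s);print(B,onz("wrist",(320.8,238.2),.05,s))
C=np.array([.642,-.1456]);v=B[:2]-C;a0=np.degrees(np.arctan2(v[1],v[0]));print(np.hypot(*v),a0)
yaw0=np.degrees(np.arctan2(*q2r(s["tool_rot"]).as_matrix()[[1,0],1]));print("yaw",yaw0)
u=lambda a:C+.05*np.array([np.cos(np.radians(a)),np.sin(np.radians(a))])
print("to start",totool([*u(a0),.078],s).round(1),"rz",yaw0-(a0-90))
s=dict(s);s["eef_pos"]=np.array([*u(a0),.078]);s["tool_rot"]=Ro.from_quat([s["tool_rot"][1],s["tool_rot"][2],s["tool_rot"][3],s["tool_rot"][0]])*Ro.from_euler("z",yaw0-(a0-90),degrees=True)
q=s["tool_rot"].as_quat();s["tool_rot"]=[q[3],*q[:3]]
for a in np.arange(a0+8,114,8).tolist()+[113.8,116]:print(round(a-a0,1),totool([*u(a),.078],s).round(1))
```

```text
[ 0.68388643 -0.11844321  0.106     ] [ 0.63864235 -0.14644714  0.05      ]
0.04991957905329287 32.95709290799261
yaw -58.43907045790559
to start [  0.9  -4.2 128.8] rz -1.3961633658982038
8.0 [-0.5 -7.  -0. ]
16.0 [ -1.9 -13.8  -0. ]
24.0 [ -4.3 -20.3  -0. ]
32.0 [ -7.6 -26.5  -0. ]
40.0 [-11.7 -32.1  -0. ]
48.0 [-16.5 -37.2  -0. ]
56.0 [-22.  -41.5  -0. ]
64.0 [-28.1 -44.9  -0. ]
72.0 [-34.5 -47.6  -0. ]
80.0 [-41.3 -49.2  -0. ]
80.8 [-42.  -49.4  -0. ]
83.0 [-43.9 -49.6  -0. ]
```

apply_moves(motion=[1,-4,0,0,0,1,40,1,-4,45,0,0,1,40,1,-4,90,0,0,1,40,1,-4,129,0,0,1,40,1,-4,129,0,0,1,40,1,-4,129,0,0,1,17,1,-4,129,0,0,1,17,1,-4,129,0,0,1,17])

```text
clock: 16.48
eef_pos: [0.6851, -0.1186, 0.0796]
tool_rot: [0.0, 0.965, 0.263, 0.001]
wrist_force: [0.5, 0.7, -1.0]
grip_width: 0.0181
gripper_force: 0.0
```

apply_moves(motion=[-1,-7,0,0,0,-10,17,-2.5,-13.5,0,0,0,-19,17,-5,-20,0,0,0,-27,17,-9,-26,0,0,0,-35,17,-13,-31.5,0,0,0,-43,17,-18,-36.5,0,0,0,-51,17,-24,-40.5,0,0,0,-59,17,-30,-43.5,0,0,0,-67,17,-36.5,-46,0,0,0,-75,17,-36.5,-46,0,0,0,-75,17])

```text
clock: 17.73
eef_pos: [0.6294, -0.0976, 0.0787]
tool_rot: [0.001, 0.606, 0.795, 0.0]
wrist_force: [0.2, -1.0, 0.2]
grip_width: 0.0171
gripper_force: 0.0
```

```bash
cat > b.py <<'E'
from h import *
s=robot.state();print(s["clock"],s["eef_pos"],s["wrist_force"],s["grip_width"])
C=np.array([.642,-.1456]);v=s["eef_pos"][:2]-C;print(np.hypot(*v),np.degrees(np.arctan2(v[1],v[0])))
R=q2r(s["tool_rot"]).as_matrix();print("yaw",np.degrees(np.arctan2(R[1,1],R[0,1])))
for a in (110,113.8,116,119,122):
    t=C+.05*np.array([np.cos(np.radians(a)),np.sin(np.radians(a))]);print(a,totool([*t,s["eef_pos"][2]],s).round(1))
E
python3 b.py
```

```text
17.725 [ 0.62939931 -0.0976344   0.07871037] [ 0.17569659 -0.99785788  0.23243996] 0.0171481835742053
0.04959310488129615 104.71917073877798
yaw 15.387957375655308
110 [ 0.2 -4.6 -0. ]
113.8 [-0.1 -7.9 -0. ]
116 [-0.4 -9.8 -0. ]
119 [ -1.  -12.3  -0. ]
122 [ -1.7 -14.9  -0. ]
```

Next I'll grip the post so it is centred, then push it home.

apply_moves(motion=[0,0,0,0,0,0,8,0,0,0,0,0,0,8,0,-3,0,0,0,-3,8,0,-6,0,0,0,-6,8,0,-8,0,0,0,-8,8,0,-10,0,0,0,-8,8,0,-11,0,0,0,-8,8,0,-11,0,0,0,-8,8], squeeze=30)

```text
clock: 18.73
eef_pos: [0.621, -0.1005, 0.0785]
tool_rot: [0.002, 0.549, 0.836, 0.001]
wrist_force: [7.9, -1.1, 1.1]
grip_width: 0.0125
gripper_force: 30.0
```

```bash
python3 b.py
```

```text
18.725 [ 0.62097731 -0.10049036  0.07847513] [ 7.88765596 -1.06042176  1.08367232] 0.012547485970664437
0.04976779071180208 114.98718557332735
yaw 23.43732867119593
110 [0.2 4.3 0. ]
113.8 [0.2 1.  0. ]
116 [ 0.2 -0.9 -0. ]
119 [ 0.  -3.5 -0. ]
122 [-0.3 -6.1 -0. ]
```

apply_moves(motion=[0,-2,0,0,0,0,8,0,-5,0,0,0,0,8,0,-5,0,0,0,0,8])

```text
clock: 19.1
eef_pos: [0.6207, -0.1007, 0.0788]
tool_rot: [0.005, 0.548, 0.836, 0.004]
wrist_force: [18.4, 1.0, -8.7]
grip_width: 0.0124
gripper_force: 30.0
```

```bash
python3 b.py
```

```text
19.1 [ 0.62068285 -0.10066334  0.07875941] [18.40983904  0.97476574 -8.74780368] 0.012373169257040267
0.049736546394457744 115.37882493373934
yaw 23.535575931496343
110 [0.2 4.7 0.1]
113.8 [0.3 1.4 0. ]
116 [ 0.2 -0.6 -0. ]
119 [ 0.1 -3.2 -0. ]
122 [-0.3 -5.8 -0.1]
```

The bolt is at its stop. I'll release, lift off and check.

apply_moves(motion=[0,6,0,0,0,0,12,0,6,0,0,0,0,40,0,6,0,0,0,0,40,0,6,0,0,0,0,40,0,6,-50,0,0,0,40,0,6,-110,0,0,0,40,-50,0,-170,0,0,0,40,-60,0,-180,0,0,0,40,-60,0,-180,0,0,0,40])

```text
clock: 20.23
eef_pos: [0.6383, -0.1598, 0.2594]
tool_rot: [0.002, 0.55, 0.835, 0.0]
wrist_force: [-0.4, -0.5, -0.2]
grip_width: 0.0397
gripper_force: 0.0
```

Run:
```python
from h import *
s=robot.state();print(s["clock"],s["eef_pos"],s["wrist_force"],s["grip_width"])
im=robot.snapshot("wrist")
c=np.array([.584,-.1538]);t=np.radians(-66.2);M=np.array([[np.cos(t),-np.sin(t)],[np.sin(t),np.cos(t)]])
for n,x,y,z in [("jpost",-.058,0,.106),("bpost",-.034,.056,.106),("tubetop",0,0,.116)]:
    print(n,proj("wrist",[*(c+M@[x,y]),z],s).round(1))
a=cv2.resize(im[60:280,180:460,::-1],None,fx=2.5,fy=2.5,interpolation=cv2.INTER_CUBIC);cv2.imwrite("pics/w7.png",a)
```

```text
20.225 [ 0.63833978 -0.15977336  0.25940843] [-0.40965434 -0.51989228 -0.19268733] 0.03966726146817134
jpost [275.5 109.4]
bpost [331.9 132. ]
tubetop [275.6 167.9]
```

View pics/w7.png

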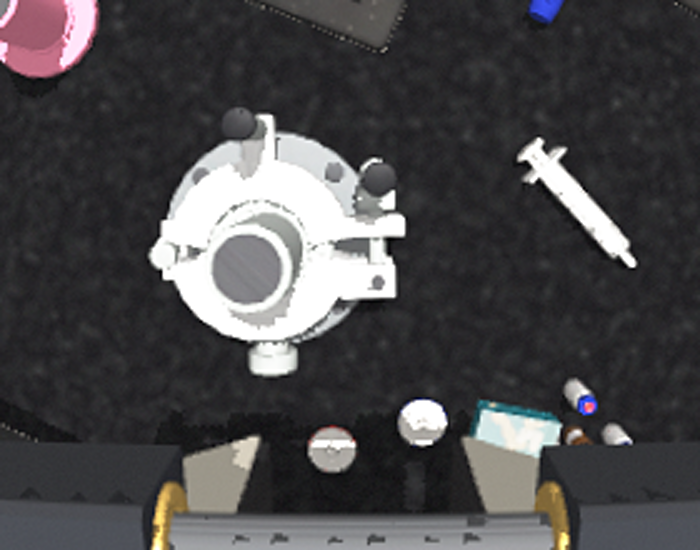

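Run:
```python
from h import *
s=robot.state();p=lambda x,y:(x/2.5+180-.3,y/2.5+60-.3)
c=np.array([.584,-.1538]);t=np.radians(-66.2);M=np.array([[np.cos(t),-np.sin(t)],[np.sin(t),np.cos(t)]])
q=lambda x,y,z:((M.T@(onz("wrist",p(x,y),z,s)[:2]-c))*1000).round(1)
g=cv2.imread("pics/w7.png",0)
for n,a in dict(tubetop_in=(247,269,.116),L=(211,265,.116),Rr=(293,265,.116),ringL=(170,265,.055),hinge=(163,255,.055),pivot=(378,283,.05),bp=(379,178,.106),jp=(239,123,.106),hole1=(334,172,.008),hole2=(201,175,.008)).items():print(n,q(*a))
```

```text
tubetop_in [-3.8  2.7]
L [ -5.7 -11.6]
Rr [-5.  20.9]
ringL [  2.  -43.8]
hinge [ -2.9 -47.1]
pivot [13.1 55.4]
bp [-38.3  54.8]
jp [-61.4  -0.5]
hole1 [-39.2  33.6]
hole2 [-39.5 -36.8]
```

The jaw and bolt posts are where they should be when latched (jaw 275.6,109 and bolt 331.6,131 against predictions 275.5,109 and 331.9,132). The bolt lies in the lug slot, the tube stands upright within the ring's play, and the gripper is clear. I'm handing in.

```bash
python3 -c "
from rig import robot
print(robot.hand_in())"
```

```text
the job is handed in; nothing more can be done
None
```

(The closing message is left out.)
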